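# Earth-bond check on a finned electronics unit

## Task

Check the earth terminal of the black finned unit. First swing the little hinged guard lever that covers the terminal up until it stands upright; then take the test pen from its leaning holster and hold it upright with its spring tip on the middle of the round brass terminal, pressing gently so that the tip goes in about half of its 12 mm travel. Finish holding it there, the pen in the gripper and the guard still up; leave everything else on the bench alone.

Things in the scene. Friction and masses are not known exactly. Their poses are not given: they have to be found in the camera images.
- unit: black finned electronics box, 170 (x) x 200 (y) x 90 mm high, fixed, lying connector plate up (flat brass port rings 3 mm high on it). Origin: centre of its underside on the table; z up; x is away from the robot at yaw 0. The guard lever and the terminal are on its top, on the -y half
- terminal: earth terminal fixed on the unit's top: brass stud 20 mm in diameter with a flat top 12 mm above the unit's top (102 mm above the table), on a 28 mm steel washer, with a small dark dot at its centre. The guard covers it. Origin: centre of its underside, at (-30, -45, 90) mm in the unit's frame
- contact (a point): the marked spot: centre of the terminal's flat top. Axes as the unit's
- guard (a joint): angle of the guard lever (rad): 0 = level, lying over the terminal with its grip bar towards the unit's -x; it grows as the bar is lifted up and over towards the unit's +x; 1.57 = upright; stop at 1.75. It starts between 0 and 0.3. Friction holds it at any angle; about 1 N at the bar moves it
- guard_hinge (a point): centre of the guard's hinge pin, on the unit, 20 mm above the unit's top, at (20, -45, 110) mm in the unit's frame. The hinge line runs along the unit's y. Steel cheeks beside it reach 28 mm above the unit's top. Axes as the unit's
- guard_bar (a point): centre of the guard's grip bar: a round aluminium cross bar 10 mm in diameter and 24 mm long along the unit's y, at the lever's free end, 76 mm from the hinge line (20 mm above the unit's top when level). It can be pinched end to end from above and then turns between the pads. The lever is 10 mm wide, with a 20 mm wide cover plate 50 mm from the hinge
- holster: fixed steel stand, base 90 x 80 x 8 mm, with a square aluminium sleeve (23 mm outside, 15 mm inside, 30 mm long) that leans 0.44 rad from upright towards the holster's own -x. The middle of the sleeve's mouth is 75 mm above the origin. Origin: centre of the base's underside. It stands left or right of the unit
- pen: test pen, 156 mm, about 80 g, loose in the leaning sleeve (tip 58 mm below its mouth), drawn out along its own axis. Origin: point of the spring tip when out; z along the pen to the handle's end; x, y square to the handle. From the tip: round brass tip 6 wide (0-16 mm), square shank 12 (16-58), square collar 28 (58-64, rests on sleeve), grey square handle 18 (64-152), end piece 12 (-156)
- plunger (a joint): how far the pen's spring tip is pushed in (m): 0 = out, 0.012 = fully in (end stop). The spring gives 0.75 N as it begins to move, 2.25 N half way (0.006) and 3.75 N at the stop
- pen_tip (a point): the point of the pen's spring tip, moving with it. z along the pen towards the handle
- nut_bin: fixed small blue open bin with nuts, 90 x 80 x 35 mm, on the side of the unit where the holster is not. Origin: centre of its underside
- cap_a: small round screw cap, 30 mm wide, 17 mm high, loose on top of the unit. Origin: centre of its underside
- cap_b: like cap_a, 34 mm wide, on the table
- driver: screwdriver lying on the table near the robot
- wrench: steel wrench lying on the table
- jar: white jar, 54 mm wide, 75 mm high, with a black lid
- shell: turned brass connector shell, 44 mm wide, 45 mm high
Mind the look-alikes: they are no part of the job. Leave any purple look-alike of the holster alone.

How it is judged:
By the outcome, as a careful person would: the job done as asked, in the order asked, and still so for the second after the job is handed in, while the arm keeps its last pose, push and grip.
It also fails if it takes over 51 s, if anything falls off the work surface, if the arm or the gripper's body presses on something with over 40 N, if the wrist force passes 120 N, or if a joint passes its speed limit or range.

## Robot

A 6-joint arm with a two-finger parallel gripper is mounted at the origin on the work surface. World frame = base frame: x ahead of the robot, y to its left, z up, the work surface at z = 0. Lengths are in m, angles in rad, forces in N, time in s.
With the tool pointing down it reaches from about 0.35 to 0.725 m from the base axis. Payload 6 kg.
Tool frame: the origin (TCP) lies midway between the tips of the shut fingers; the grasp point (between the pads) lies 19 mm behind it; z points along the fingers, x is the direction in which the jaws open and shut, and the axes are right-handed (so a half turn about z gives the same grasp; the last joint's range is limited). The gripper opens to 85 mm and grips with 20 to 120 N. Pads are 22 mm wide; open, the fingers measure 114 mm over their backs; the gripper's body (76 mm by 85 mm) begins 54 mm behind the grasp point. The pads swing forward as they close: fully open they stand 13 mm farther back than shut.
Start: joints at [0.334, 0.04, 0.085, 0, -1.615, -0.334], TCP at [0.6, 0, 0.231] pointing down, gripper open.
Joint ranges: [-2.56, 2.56], [-1.29, 2.01], [-1.08, 1.49], [-3.29, 1.98], [-2.81, -0.18], [-2.99, 2.99]. Speed limits (rad/s): [2.57, 2.57, 3.01, 3.14, 3.14, 3.14].

## Interface

Orientations are given as [roll, pitch, yaw] about the fixed x, y, z axes, in that order (R = Rz(yaw) Ry(pitch) Rx(roll)).
In Python, from station import bot, capture, get_calibration, finish_job, spotter gives the robot as it stands. The module is installed in compiled form; this text tells all that it offers.
- The arm moves only by the tool arm_command, never from a script. Its argument "motion" is text: rows parted by semicolons, each of 5 numbers parted by spaces: the shift along the world's x, y, z in m, then the turn about the world's z in rad, then the opening, from 0 (shut) to 1 (fully open). In form: dx dy dz turn jaw; .... A call has exactly 5 rows; each row shifts and turns the commanded pose from where the row before left it; what a row does not reach is not made up. A row lasts 1/12 s, in which the tool goes at most 41.7 mm and 7.16 degrees, less where a joint would pass 70% of its speed; a pose out of reach is approached as far as the arm can. A call with a gripper value outside its range is refused whole. The fingers move at their own pace and stop on an object; "newtons" is the grip in N (left out, the last holds). Time passes only in rows, so rows that do not move let the fingers close, or fill a call up. It gives the time, the measured TCP pose, the force and the opening at its end, in the units of the state.
- bot.get_state(): the state, without advancing time (a new reading comes with each control period).
- capture(name): name is "scene" or "side" or "wrist"; returns the picture (400x640x3 uint8, red, green, blue); there is no depth.
- get_calibration(name): a dict with "vertical_fov" (degrees; the focal length in pixels is half the picture's height over the tangent of half this angle, whatever the lens; pixels are square), "cx", "cy" (the principal point, pixels), "D" ([k1, k2, p1, p2, k3] as OpenCV has them; the pictures are not rectified), "rvec" (rotation vector, rad) and "tvec" (3), from world to camera coordinates, as OpenCV has them. Camera axes: x right, y down, z forward; pixel columns grow to the right and rows downward; lengths in m; the calibration is good to about 2 mm. A picture is of the moment at which its call begins: read the wrist's pose just before it. get_calibration takes no time and is no camera call; for the wrist camera it gives the pose at the moment of the call.
- finish_job(): hands the job in, once; it reports no verdict.
Trained networks look in the newest picture that a camera, given by its name, has taken for a name from the list of things; names that differ only in an ending like _2 or _b are one class to them, and where a whole thing is asked for, a point or a joint stands for the part that bears it (a point fixed in the world has none). Each returns a list of dicts, best first, with "p" (0 to 1); they miss things now and then, are a little off and sometimes report something else, mostly with a low value. They report only what shows in the picture. A call takes as long as a camera call. They do not tell look-alikes from the thing itself.
- spotter.boxes_of(camera, label): "centre" ([x, y, z] in m, in world coordinates, good to about 4 mm: the middle of the surface that is visible of it).
- spotter.cut_out(camera, label): "pixels" (400x640 bool, what is visible of it).
- spotter.place_of(camera, label): "centre" ([x, y, z] in m, in world coordinates, good to about 4 mm: a listed point, or the origin of a listed thing).
The state is a dict: "clock": time; "joint_pos": joint angles; "joint_velocities": joint speeds; "tau": joint torques, N m; "eef_pos": TCP position; "eef_rot": TCP orientation; "ft_force": force on the tool from outside, world axes, zero at the start; "wrist_torque": the same for the moment, N m; "gripper_width": finger opening in m.
Only numpy, scipy, OpenCV 4.12 (cv2) and the standard library are available. Lean on these libraries where they do the work, as an engineer would, in place of code of your own. Each camera call takes 0.05 s, during which the arm holds its last target. There are 200 camera calls.

## Working session

There is one attempt and no reset: what is moved stays moved. The work goes in short steps, Python scripts to look and compute and a tool call to move; the robot and the scene stay as the last step left them, time stands still between calls to the robot, and variables do not carry over. Pictures are saved under pics/ and viewed, about 8 in all and at most 12, crops included, and the job is handed in when it is done.

Besides the shell and the picture viewer there is one more tool, called after "Emit:" by a JSON object that holds its "fn" and its "kwargs", one argument or row to a line. arm_command: Moves the arm, as the interface text tells. Its arguments: {"type":"object","properties":{"motion":{"type":"string"},"newtons":{"type":"number"}},"required":["motion"]}

```bash
mkdir -p pics; cat > h.py <<'E'
import numpy as np, cv2
from station import bot, capture, get_calibration, finish_job, spotter
np.set_printoptions(precision=4,suppress=True)
def cal(n):
    c=get_calibration(n); f=200/np.tan(np.radians(c['vertical_fov'])/2)
    return np.array([[f,0,c['cx']],[0,f,c['cy']],[0,0,1.]]),np.array(c['D'],float),np.array(c['rvec'],float),np.array(c['tvec'],float)
def proj(n,P,C=None):
    K,D,r,t=C or cal(n); return cv2.projectPoints(np.array(P,float).reshape(-1,1,3),r,t,K,D)[0].reshape(-1,2)
def onz(n,uv,z,C=None):
    K,D,r,t=C or cal(n); x=cv2.undistortPoints(np.array(uv,float).reshape(-1,1,2),K,D).reshape(-1,2)
    R=cv2.Rodrigues(r)[0]; o=-R.T@t; d=np.c_[x,np.ones(len(x))]@R
    return o+d*((z-o[2])/d[:,2])[:,None]
def snap(n,f,crop=None,s=1):
    im=capture(n); v=im[...,::-1]
    if crop: a,b,c,d=crop; v=v[b:d,a:c]
    cv2.imwrite('pics/'+f,cv2.resize(v,None,fx=s,fy=s,interpolation=cv2.INTER_CUBIC)); return im
E
python3 - <<'E'
from h import *
for n in ['scene','side','wrist']:
    snap(n,n+'0.png')
    K,D,r,t=cal(n); print(n,'cam at',-cv2.Rodrigues(r)[0].T@t)
    for l in ['unit','terminal','guard','guard_hinge','guard_bar','holster','pen','pen_tip','contact','cap_a','nut_bin','jar','shell']:
        for q in spotter.place_of(n,l)[:2] if l!='guard' else []:
            print(n,l,np.array(q['centre']),round(q['p'],2))
print(bot.get_state()['clock'])
a=cv2.imread('pics/scene0.png');b=cv2.imread('pics/side0.png')
cv2.imwrite('pics/both.png',cv2.resize(np.vstack([a,b]),None,fx=.75,fy=.75))
E
```

```text
scene cam at [ 1.2055 -0.0514  0.8355]
scene unit [ 0.5963 -0.0333 -0.0009] 0.59
scene unit [ 0.4652  0.3315 -0.0034] 0.29
scene terminal [ 0.6189 -0.0815  0.1091] 0.65
scene terminal [ 0.5656 -0.0728  0.0892] 0.38
scene guard_hinge [ 0.6182 -0.0795  0.1071] 0.97
scene guard_bar [ 0.5427 -0.0788  0.1192] 0.69
scene holster [ 0.4774 -0.3309 -0.    ] 0.76
scene holster [ 0.3994 -0.4741  0.0002] 0.76
scene pen [ 0.5018 -0.3128  0.025 ] 0.61
scene contact [ 0.5654 -0.0731  0.1068] 0.5
scene cap_a [0.3731 0.1674 0.0019] 0.67
scene cap_a [0.599  0.0412 0.0898] 0.62
scene nut_bin [ 0.4674  0.3327 -0.0041] 0.84
scene jar [ 0.7225  0.325  -0.0022] 0.65
scene jar [ 0.5411 -0.0781  0.1202] 0.28
scene shell [ 0.7575 -0.3384  0.0027] 0.63
scene shell [0.7899 0.0032 0.0012] 0.6
side cam at [0.2886 0.8966 0.8526]
side unit [ 0.6016 -0.0327 -0.0009] 0.83
side unit [0.7261 0.3247 0.0024] 0.36
side terminal [ 0.5653 -0.0796  0.0862] 0.5
side terminal [ 0.6196 -0.0787  0.1081] 0.19
side guard_hinge [ 0.6172 -0.0764  0.1099] 0.56
side guard_hinge [ 0.6023 -0.0312  0.0016] 0.28
side guard_bar [ 0.5396 -0
[... 205 characters left out ...]
696  0.1652 -0.0013] 0.6
side cap_a [0.6041 0.0444 0.0928] 0.4
side nut_bin [ 0.4632  0.3323 -0.0049] 0.95
side jar [0.3713 0.1675 0.0016] 0.73
side jar [0.7251 0.3257 0.0037] 0.56
side shell [0.6083 0.0416 0.0927] 0.54
side shell [ 0.7871 -0.0001 -0.0045] 0.46
wrist cam at [ 0.5993 -0.0675  0.3743]
wrist unit [ 0.5999 -0.0347  0.0016] 0.62
wrist terminal [ 0.5692 -0.0761  0.0907] 0.66
wrist terminal [ 0.3773 -0.0552  0.0018] 0.28
wrist guard_hinge [ 0.6197 -0.0778  0.108 ] 0.76
wrist guard_bar [ 0.5456 -0.0722  0.1216] 0.67
wrist contact [ 0.5675 -0.0768  0.1045] 0.47
wrist cap_a [0.5997 0.0406 0.0951] 0.72
wrist cap_a [0.3679 0.1672 0.0003] 0.66
wrist shell [0.7948 0.0041 0.0018] 0.69
1.95
```

View pics/scene0.png

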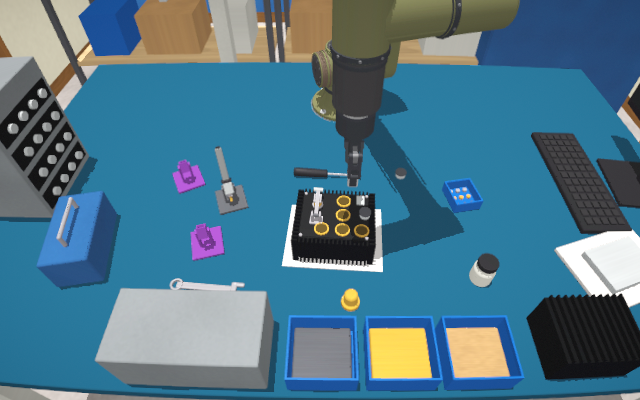

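View pics/side0.png

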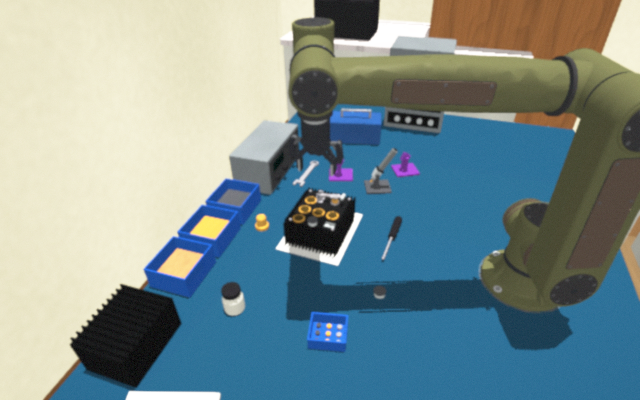

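```bash
cat > pen.py <<'E'
from h import *
def axis(cams,label='pen',z0=.1):
    N=[];off=[]
    for n in cams:
        m=spotter.cut_out(n,label)
        if not m: print(n,'none');continue
        C=cal(n);K,D,r,t=C
        M=m[0]['pixels'].astype(np.uint8)
        ys,xs=np.nonzero(M);print(n,m[0]['p'],len(xs),xs.min(),xs.max(),ys.min(),ys.max())
        u=cv2.undistortPoints(np.c_[xs,ys].astype(float).reshape(-1,1,2),K,D).reshape(-1,2)
        vx,vy,x0,y0=cv2.fitLine(u.astype(np.float32),cv2.DIST_HUBER,0,1e-4,1e-4).ravel()
        R=cv2.Rodrigues(r)[0];nn=np.cross([x0,y0,1],[vx,vy,0]);nn/=np.linalg.norm(nn)
        N.append(R.T@nn);off.append(-(nn@t))  # nn.(RX+t)=0
    N=np.array(N);off=np.array(off)
    d=np.cross(N[0],N[1]);d/=np.linalg.norm(d);d*=np.sign(d[2])
    P=np.linalg.solve(np.vstack([N[:2],[0,0,1]]),[off[0],off[1],z0])
    return P,d
E
python3 - <<'E'
from pen import *
snap('scene','s1.png');snap('side','d1.png')
P,d=axis(['scene','side']);print('pen axis at z=.1',P,d,'tilt',np.arccos(d[2]),'az',np.arctan2(d[1],d[0]))
for n in ['scene','side']:
    for l in ['pen','holster','pen_tip']:
        for q in spotter.boxes_of(n,l)[:2]: print(n,l,np.array(q['centre']),q['p'])
a=cv2.imread('pics/s1.png')[130:270,140:300];b=cv2.imread('pics/d1.png')[130:270,310:470]
w=cv2.imread('pics/wrist0.png')
top=cv2.resize(np.hstack([a,b]),(640,280),interpolation=cv2.INTER_CUBIC)
cv2.imwrite('pics/v3.png',np.vstack([top,cv2.resize(w,(512,320)) if 0 else cv2.copyMakeBorder(w[40:360],0,0,0,0,cv2.BORDER_CONSTANT)]))
# predicted hinge/corners in wrist for yaw guesses
E
```

```text
scene 0.71 341 341 359 289 310
side 0.58 177 376 396 148 172
pen axis at z=.1 [0.5186 0.0152 0.1   ] [-0.4492 -0.01    0.8934] tilt 0.46604771000525086 az -3.1194423139326832
scene pen [ 0.4586 -0.3326  0.1147] 0.77
scene pen [0.3746 0.1687 0.0214] 0.57
scene holster [ 0.6401 -0.3614  0.0099] 0.95
scene holster [ 0.4084 -0.4671  0.0082] 0.62
side pen [ 0.3792 -0.0784  0.0239] 0.53
side pen [ 0.4556 -0.3267  0.1163] 0.49
side holster [ 0.4763 -0.3128  0.0107] 0.73
side holster [ 0.3983 -0.4579  0.0102] 0.65
```

View pics/v3.png

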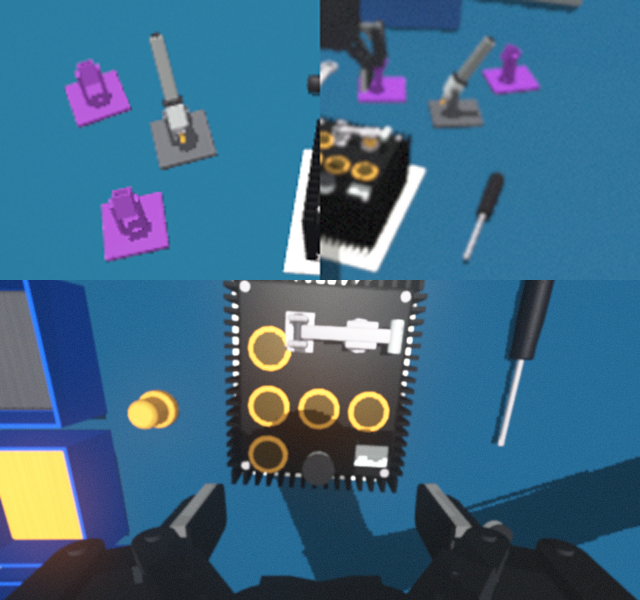

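```bash
python3 - <<'E'
from h import *
C=cal('wrist')
print('hinge',onz('wrist',[[299,92]],.11,C),'bar',onz('wrist',[[397,96]],.1205,C))
r=onz('wrist',[[268,165],[318,168.5],[368,171.5],[268,108],[268,165],[268,214]],.093,C);print(r)
print('yaw row',np.arctan2(*(r[0]-r[2])[[1,0]]),'col',np.arctan2(*(r[5]-r[3])[[1,0]])-np.pi/2)
s=onz('wrist',[[245,47],[406,57],[246,225],[385,232]],.09,C);print(s)
# pen axis from hand pixels
N=[];o=[]
for n,uv in (('scene',[[217.5,148.5],[226,179]]),('side',[[395,150],[377.5,170]])):
    K,D,rv,t=cal(n);u=cv2.undistortPoints(np.array(uv,float).reshape(-1,1,2),K,D).reshape(-1,2)
    R=cv2.Rodrigues(rv)[0];nn=np.cross([*u[0],1],[*u[1],1]);nn/=np.linalg.norm(nn);N.append(R.T@nn);o.append(-nn@t)
d=np.cross(*N);d/=np.linalg.norm(d);d*=np.sign(d[2])
for z in (.08,.14,.16):print(np.linalg.solve(np.vstack([N,[0,0,1]]),[*o,z]))
print(d,'tilt',np.arccos(d[2]),'az',np.arctan2(d[1],d[0]))
# model: holster at (.4774,-.3285), try yaws -> handle end projection
for y in (-.1,0,.1,.2,.3):
    ax=np.array([-np.sin(.44)*np.cos(y),-np.sin(.44)*np.sin(y),np.cos(.44)]);m=np.array([.4774,-.328,.075])
    print(y,[proj(n,[m+ax*.006,m+ax*.098]).ravel() for n in('scene','side')])
E
```

```text
hinge [[ 0.6165 -0.0786  0.11  ]] bar [[ 0.541  -0.0752  0.1205]]
[[ 0.6465 -0.0169  0.093 ]
 [ 0.6017 -0.0138  0.093 ]
 [ 0.5565 -0.011   0.093 ]
 [ 0.6444 -0.0663  0.093 ]
 [ 0.6465 -0.0169  0.093 ]
 [ 0.6486  0.0295  0.093 ]]
yaw row -0.06535156315659471 col -0.04377571831566884
[[ 0.6616 -0.1147  0.09  ]
 [ 0.5285 -0.107   0.09  ]
 [ 0.6706  0.0417  0.09  ]
 [ 0.5374  0.0487  0.09  ]]
[ 0.4756 -0.3248  0.08  ]
[ 0.4362 -0.3404  0.14  ]
[ 0.4231 -0.3456  0.16  ]
[-0.5362 -0.2126  0.8169] tilt 0.6148377088768779 az -2.7641616310507993
-0.1 [array([225.3475, 180.1846, 223.5459, 147.4009]), array([378.7639, 168.4886, 391.589 , 150.1134])]
0 [array([225.2554, 180.1807, 221.9901, 147.3457]), array([378.7815, 168.4525, 391.8586, 149.5404])]
0.1 [array([225.1615, 180.1836, 220.4054, 147.3958]), array([378.792 , 168.4153, 392.006 , 148.9527])]
0.2 [array([225.0669, 180.1932, 218.8063, 147.5506]), array([378.7953, 168.3774, 392.0305, 148.3564])]
0.3 [array([224.9725, 180.2095, 217.2076, 147.809 ]), array([378.7914, 168.3392, 391.9326, 147.7576])]
```

Emit:
{"fn": "arm_command", "kwargs": {
  "motion": "-0.012 -0.015 0 -0.124 1; -0.012 -0.015 0 -0.124 1; -0.012 -0.015 0 -0.124 1; -0.012 -0.015 0 -0.124 1; -0.0104 -0.0145 0 -0.124 1",
  "newtons": 30
}}

```text
clock: 2.87
eef_pos: [0.5409, -0.0751, 0.2314]
eef_rot: [3.141, 0.0, 2.516]
ft_force: [0.5, 0.2, 0.8]
gripper_width: 0.0854
```

Emit:
{"fn": "arm_command", "kwargs": {
  "motion": "0 0 0 -0.124 1; 0 0 0 -0.124 1; 0 0 0 -0.124 1; 0 0 0 -0.124 1; 0 0 0 -0.124 1"
}}

```text
clock: 3.28
eef_pos: [0.5415, -0.0746, 0.2314]
eef_rot: [3.141, -0.0, 1.895]
ft_force: [0.0, -0.4, -0.1]
gripper_width: 0.0852
```

Emit:
{"fn": "arm_command", "kwargs": {
  "motion": "0 0 -0.01 -0.124 0.8; 0 0 -0.01 -0.124 0.8; 0 0 -0.01 -0.124 0.7; 0 0 -0.01 -0.016 0.7; 0 0 -0.01 0 0.7"
}}

```text
clock: 3.7
eef_pos: [0.5416, -0.0745, 0.1807]
eef_rot: [3.141, -0.0, 1.516]
ft_force: [0.5, 0.4, -0.1]
gripper_width: 0.0596
```

```bash
python3 - <<'E'
from h import *
s=bot.get_state();print(s['clock'],s['eef_pos'],s['eef_rot'],s['joint_pos'],s['gripper_width'])
snap('wrist','w2.png')
for l in['guard_bar','guard_hinge','contact']:
    for q in spotter.place_of('wrist',l)[:2]:print(l,np.array(q['centre']),q['p'])
print(proj('wrist',[[.5416,-.0745,.1205],[.617,-.079,.11],[.567,-.076,.102]]))
E
```

```text
3.7 [ 0.5416 -0.0745  0.1807] [ 3.1415 -0.0001  1.516 ] [ 0.2309 -0.1021 -0.1461 -0.0001 -1.5267 -1.8565] 0.05964760359541268
guard_bar [ 0.5436 -0.0742  0.1172] 0.73
guard_hinge [ 0.6178 -0.0787  0.1092] 0.63
contact [ 0.5669 -0.0795  0.1029] 0.62
[[320.6787 210.3866]
 [320.177  298.8938]
 [320.5287 234.59  ]]
```

View pics/w2.png

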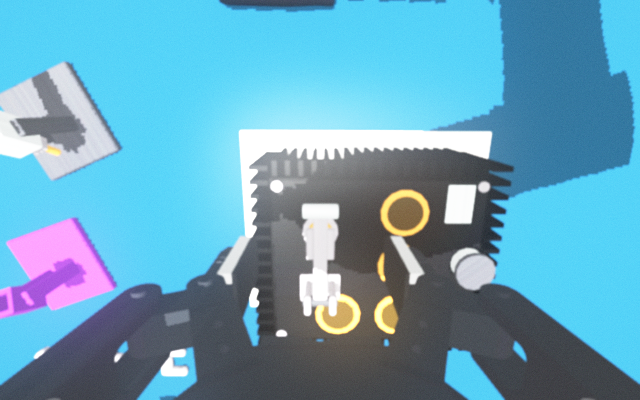

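Emit:
{"fn": "arm_command", "kwargs": {
  "motion": "0 0 -0.02 0 0.7; 0 0 -0.02 0 0.7; 0 0 -0.02 0 0.7; 0 0 -0.014 0 0.7; 0 0 0 0 0.7"
}}

```text
clock: 4.32
eef_pos: [0.5402, -0.0744, 0.1045]
eef_rot: [-3.137, 0.0, 1.515]
ft_force: [0.7, 0.2, -0.6]
gripper_width: 0.0599
```

Emit:
{"fn": "arm_command", "kwargs": {
  "motion": "0 0 0 0 0; 0 0 0 0 0; 0 0 0 0 0; 0 0 0 0 0; 0 0 0 0 0",
  "newtons": 30
}}

```text
clock: 4.73
eef_pos: [0.5424, -0.0746, 0.1085]
eef_rot: [3.139, -0.0, 1.514]
ft_force: [1.5, -1.2, 0.2]
gripper_width: 0.0231
```

Emit:
{"fn": "arm_command", "kwargs": {
  "motion": "0.0022 -0.0001 0.0107 0 0; 0.0037 -0.0002 0.0103 0 0; 0.0051 -0.0003 0.0096 0 0; 0.0064 -0.0004 0.0088 0 0; 0.0077 -0.0004 0.0078 0 0"
}}

```text
clock: 5.15
eef_pos: [0.5662, -0.076, 0.1555]
eef_rot: [-3.139, 0.0, 1.514]
ft_force: [-2.1, -0.6, -2.2]
gripper_width: 0.0223
```

Emit:
{"fn": "arm_command", "kwargs": {
  "motion": "0.0087 -0.0005 0.0066 0 0; 0.0095 -0.0005 0.0053 0 0; 0.0102 -0.0006 0.0039 0 0; 0.0107 -0.0006 0.0023 0 0; 0.0109 -0.0006 0.0008 0 0"
}}

```text
clock: 5.57
eef_pos: [0.617, -0.0791, 0.176]
eef_rot: [3.141, 0.001, 1.514]
ft_force: [-2.4, 0.0, 3.8]
gripper_width: 0.023
```

Emit:
{"fn": "arm_command", "kwargs": {
  "motion": "0 0 0 0 0; 0 0 0 0 0; 0 0 0 0 0.5; 0 0 0 0 0.5; 0 0 0 0 0.5"
}}

```text
clock: 5.98
eef_pos: [0.6167, -0.0785, 0.1735]
eef_rot: [-3.141, -0.0, 1.514]
ft_force: [0.1, 0.1, -0.2]
gripper_width: 0.0426
```

```bash
python3 - <<'E'
from h import *
s=bot.get_state();print(s['clock'],s['eef_pos'],s['eef_rot'],s['gripper_width'])
for n in ['side','scene']:
    snap(n,n+'3.png')
    for l in['guard_bar','guard_hinge','contact']:
        for q in spotter.place_of(n,l)[:2]:print(n,l,np.array(q['centre']),q['p'])
E
```

```text
5.9833 [ 0.6167 -0.0785  0.1735] [-3.1413 -0.0004  1.5137] 0.04260099886422467
side guard_bar [ 0.6079 -0.0802  0.1872] 0.39
side guard_hinge [ 0.6169 -0.0781  0.1101] 0.67
side contact [ 0.5662 -0.0741  0.1051] 0.59
side contact [ 0.476  -0.3243  0.0001] 0.18
scene guard_bar [ 0.6083 -0.0812  0.1853] 0.73
scene guard_hinge [0.3706 0.1674 0.0003] 0.65
scene guard_hinge [ 0.6203 -0.0775  0.1074] 0.63
scene contact [ 0.5678 -0.0757  0.1064] 0.54
```

Emit:
{"fn": "arm_command", "kwargs": {
  "motion": "0 0 0.02 0 0.7; 0 0 0.02 0 0.7; 0 0 0.02 0 0.7; 0 0 0.01 0 0.7; 0 0 0 0 0.7"
}}

```text
clock: 6.8
eef_pos: [0.6175, -0.0789, 0.2464]
eef_rot: [3.137, -0.0, 1.513]
ft_force: [-0.6, -0.8, 1.0]
gripper_width: 0.0599
```

```bash
python3 - <<'E'
from h import *
for n in ['side','scene','wrist']:
    im=snap(n,n+'4.png')
    for l in['guard_bar','guard_hinge']:
        for q in spotter.place_of(n,l)[:2]:print(n,l,np.array(q['centre']),q['p'])
print(bot.get_state()['eef_pos'],proj('wrist',[[.617,-.079,.186],[.6095,-.079,.186],[.617,-.079,.11]]))
P=[[.617,-.079,.11],[.617,-.079,.186],[.6095,-.079,.186],[.567,-.076,.102]]
a=cv2.imread('pics/side4.png');b=cv2.imread('pics/scene4.png');w=cv2.imread('pics/wrist4.png')
for n in('side','scene'):print(n,proj(n,P).ravel())
A=cv2.resize(a[160:260,270:370],(400,400),interpolation=cv2.INTER_CUBIC);B=cv2.resize(b[150:250,280:380],(400,400),interpolation=cv2.INTER_CUBIC)
W=np.hstack([cv2.resize(w[100:300,220:420],(200,200))]*1)
cv2.imwrite('pics/v5.png',np.hstack([A,B]))
E
```

```text
side guard_bar [ 0.6101 -0.0775  0.1887] 0.59
side guard_hinge [ 0.6165 -0.0764  0.1102] 0.64
scene guard_bar [ 0.6071 -0.082   0.1868] 0.75
scene guard_bar [ 0.3786 -0.0557  0.0002] 0.47
scene guard_hinge [ 0.6167 -0.0772  0.1118] 0.94
wrist guard_bar [ 0.6103 -0.0766  0.1854] 0.92
wrist guard_hinge [ 0.6167 -0.0813  0.1058] 0.85
wrist guard_hinge [ 0.7232  0.3277 -0.0029] 0.52
[ 0.6165 -0.0787  0.2426] [[320.0681 213.2004]
 [319.4182 202.4306]
 [320.2154 185.5804]]
side [319.2137 194.1563 318.8198 173.7986 321.179  174.1848 334.2188 199.4799]
scene [315.4488 214.7911 314.8577 193.516  314.9448 191.063  317.2089 201.2746]
```

View pics/v5.png

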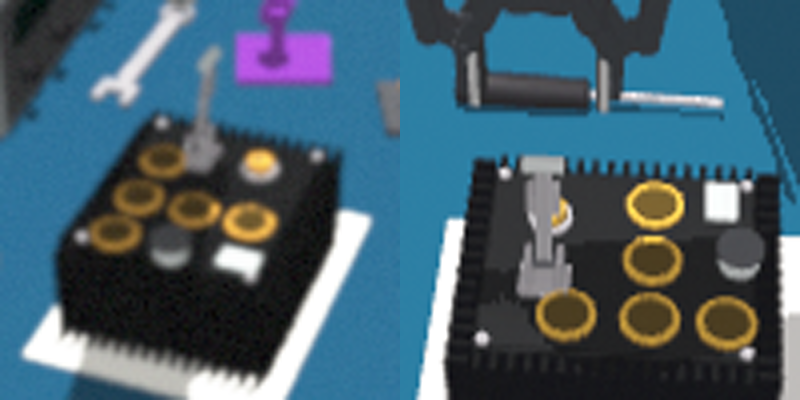

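Emit:
{"fn": "arm_command", "kwargs": {
  "motion": "-0.0035 0 -0.02 0 0.7; -0.0035 0 -0.02 0 0.7; 0 0 -0.02 0 0.7; 0 0 -0.01 0 0.7; 0 0 0 0 0.7"
}}

```text
clock: 7.67
eef_pos: [0.6084, -0.0786, 0.1702]
eef_rot: [-3.137, 0.0, 1.514]
ft_force: [0.7, 0.4, -0.0]
gripper_width: 0.0601
```

Emit:
{"fn": "arm_command", "kwargs": {
  "motion": "0 0 0 0 0; 0 0 0 0 0; 0 0 0 0 0; 0 0 0 0 0; 0 0 0 0 0"
}}

```text
clock: 8.08
eef_pos: [0.6104, -0.0787, 0.1752]
eef_rot: [3.139, -0.0, 1.514]
ft_force: [-0.6, 0.8, 4.6]
gripper_width: 0.0229
```

Emit:
{"fn": "arm_command", "kwargs": {
  "motion": "0.004 -0.0002 0.0003 0 0; 0.004 -0.0002 0 0 0; 0 0 0 0 0; 0 0 0 0 0; 0 0 0 0 0.4"
}}

```text
clock: 8.5
eef_pos: [0.6181, -0.079, 0.1744]
eef_rot: [3.14, -0.0, 1.514]
ft_force: [0.5, -0.1, -0.1]
gripper_width: 0.0331
```

Emit:
{"fn": "arm_command", "kwargs": {
  "motion": "0 0 0 0 0.6; 0 0 0 0 0.6; 0 0 0.015 0 0.7; 0 0 0.03 0 0.7; 0 0 0.035 0 0.7"
}}

```text
clock: 8.92
eef_pos: [0.6167, -0.079, 0.2516]
eef_rot: [-3.136, 0.0, 1.514]
ft_force: [1.2, 0.9, 0.3]
gripper_width: 0.06
```

```bash
python3 - <<'E'
from h import *
for n in ['side','scene','wrist']:
    im=snap(n,n+'5.png')
    for l in['guard_bar','guard_hinge']:
        for q in spotter.place_of(n,l)[:1]:print(n,l,np.array(q['centre']),q['p'])
s=bot.get_state();print(s['clock'],s['eef_pos'])
E
```

```text
side guard_bar [ 0.6156 -0.0803  0.1881] 0.54
side guard_hinge [ 0.6188 -0.0746  0.1089] 0.72
scene guard_bar [ 0.6157 -0.0822  0.1868] 0.56
scene guard_hinge [ 0.5677 -0.0714  0.0908] 0.62
wrist guard_bar [ 0.6225 -0.0777  0.1866] 0.56
wrist guard_hinge [ 0.6197 -0.077   0.1082] 0.9
9.3667 [ 0.6173 -0.0791  0.2522]
```

Emit:
{"fn": "arm_command", "kwargs": {
  "motion": "-0.012 -0.025 0.01 0.03 0.7; -0.012 -0.025 0.01 0.03 0.7; -0.012 -0.025 0.01 0.03 0.7; -0.012 -0.025 0.01 0.03 0.7; -0.012 -0.025 0 0.03 0.7"
}}

```text
clock: 9.78
eef_pos: [0.5572, -0.2054, 0.2956]
eef_rot: [3.139, 0.001, 1.665]
ft_force: [0.2, -0.3, 0.5]
gripper_width: 0.0598
```

Emit:
{"fn": "arm_command", "kwargs": {
  "motion": "-0.012 -0.025 0 0.03 0.7; -0.012 -0.025 0 0.03 0.7; -0.012 -0.025 0 0.03 0.7; -0.012 -0.025 0 0.03 0.7; -0.009 -0.026 0 0.03 0.7"
}}

```text
clock: 10.2
eef_pos: [0.4996, -0.3311, 0.2934]
eef_rot: [-3.141, -0.0, 1.815]
ft_force: [0.2, -0.3, -0.1]
gripper_width: 0.0598
```

Emit:
{"fn": "arm_command", "kwargs": {
  "motion": "0 0 0 0 0.7; 0 0 0 0 0.7; 0 0 0 0 0.7; 0 0 0 0 0.7; 0 0 0 0 0.7"
}}

```text
clock: 10.62
eef_pos: [0.5011, -0.3293, 0.2935]
eef_rot: [-3.141, -0.0, 1.815]
ft_force: [-0.3, 0.2, 0.3]
gripper_width: 0.0601
```

```bash
python3 - <<'E'
from h import *
s=bot.get_state();print(s['clock'],s['eef_pos'],s['eef_rot'])
snap('wrist','w6.png')
for l in['pen','holster','pen_tip']:
    for q in spotter.place_of('wrist',l)[:2]:print(l,np.array(q['centre']),q['p'])
m=np.array([.4774,-.328,.075])
for y in (.1,.2,.3,.4):
    ax=np.array([-np.sin(.44)*np.cos(y),-np.sin(.44)*np.sin(y),np.cos(.44)])
    print(y,proj('wrist',[m,m+ax*.006,m+ax*.098]).ravel())
c=spotter.cut_out('wrist','pen')
for q in c[:2]:
    ys,xs=np.nonzero(q['pixels']);print(q['p'],len(xs),xs.min(),xs.max(),ys.min(),ys.max())
E
```

```text
10.6167 [ 0.5011 -0.3293  0.2935] [-3.1414 -0.0003  1.8147]
pen [ 0.5026 -0.3186  0.0286] 0.73
holster [ 0.6252 -0.365   0.0001] 0.81
holster [ 0.3995 -0.4719  0.    ] 0.73
0.1 [326.8276 147.5684 327.2577 145.9176 336.2634 111.3451]
0.2 [326.8276 147.5684 327.0305 145.896  331.2813 110.8601]
0.3 [326.8276 147.5684 326.8022 145.8974 326.271  110.8924]
0.4 [326.8276 147.5684 326.5751 145.9217 321.2889 111.4415]
0.55 1385 314 341 92 157
```

View pics/w6.png

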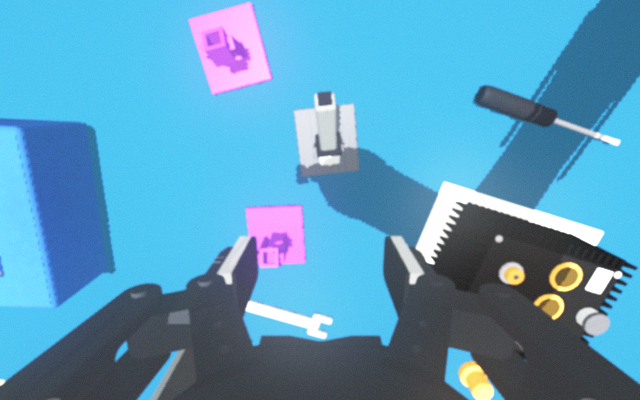

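```bash
python3 - <<'E'
from h import *
from scipy.optimize import least_squares as ls
C=cal('wrist')
b=onz('wrist',[[295,111],[354,105],[359,171],[300,179]],.008,C);print(b[:,:2],b.mean(0))
for e in((0,1),(3,2),(0,3),(1,2)):
    v=b[e[1]]-b[e[0]];print(np.arctan2(v[1],v[0]),np.hypot(*v[:2]))
c=spotter.cut_out('wrist','pen')[0]['pixels'];im=cv2.imread('pics/w6.png');
for r in range(94,160,6):
    xs=np.nonzero(c[r])[0];print(r,xs.min(),xs.max(),end='; ')
cv2.imwrite('pics/v7.png',np.hstack([cv2.resize(im[85:185,280:380],(400,400),interpolation=cv2.INTER_CUBIC),cv2.resize(cv2.imread('pics/scene5.png')[140:220,190:270],(400,400),interpolation=cv2.INTER_CUBIC)]))
# triangulate end centre and joint handle base
obs={'wrist':[325,99],'scene':[217.5,148.5],'side':[395,150]}
f=lambda X:np.concatenate([proj(n,X,C if n=='wrist' else None)[0]-obs[n] for n in obs])
r=ls(f,[.43,-.34,.16]);print(r.x,r.fun)
E
```

```text
[[ 0.4491 -0.377 ]
 [ 0.4232 -0.3041]
 [ 0.5057 -0.2739]
 [ 0.5363 -0.3502]] [ 0.4786 -0.3263  0.008 ]
1.9122009277363494 0.07729796196694598
1.952473152771625 0.08213626714589774
0.2981522558317778 0.09123184792263384
0.350818601969282 0.08784350082530663
94 316 333; 100 315 335; 106 315 335; 112 316 335; 118 317 336; 124 318 336; 130 319 336; 136 316 338; 142 317 340; 148 316 341; 154 317 341; [ 0.4282 -0.3437  0.1538] [ 0.0135 -0.0794 -0.1134 -0.1813 -0.4964  0.1921]
```

View pics/v7.png

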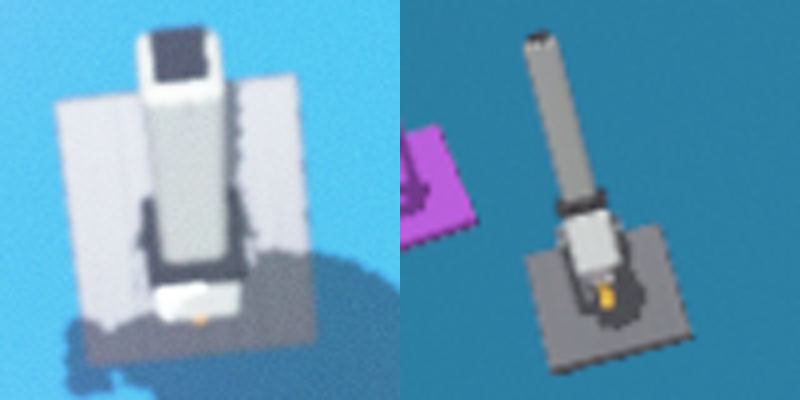

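Emit:
{"fn": "arm_command", "kwargs": {
  "motion": "-0.0119 -0.002 -0.012 0.018 0.7; -0.0119 -0.002 -0.012 0.018 0.7; -0.0119 -0.002 -0.012 0.018 0.7; -0.0119 -0.002 -0.012 0.018 0.7; -0.0119 -0.0018 -0.012 0.018 0.7"
}}

```text
clock: 11.33
eef_pos: [0.4406, -0.3399, 0.2331]
eef_rot: [3.142, -0.0, 1.905]
ft_force: [-0.5, 0.4, -0.1]
gripper_width: 0.0599
```

Emit:
{"fn": "arm_command", "kwargs": {
  "motion": "0 0 -0.03 0 0.7; 0 0 -0.03 0 0.7; 0 0 -0.03 0 0.7; 0 0 -0.02 0 0.7; 0 0 -0.0125 0 0.7"
}}

```text
clock: 11.75
eef_pos: [0.44, -0.3392, 0.1081]
eef_rot: [-3.139, -0.003, 1.903]
ft_force: [0.1, -0.2, 0.6]
gripper_width: 0.0597
```

```bash
python3 - <<'E'
from h import *
s=bot.get_state();print(s['clock'],s['eef_pos'],s['eef_rot'],s['ft_force'])
snap('wrist','w8.png')
E
```

```text
11.75 [ 0.44   -0.3392  0.1081] [-3.1392 -0.0029  1.9035] [ 0.0907 -0.1702  0.6264]
```

View pics/w8.png

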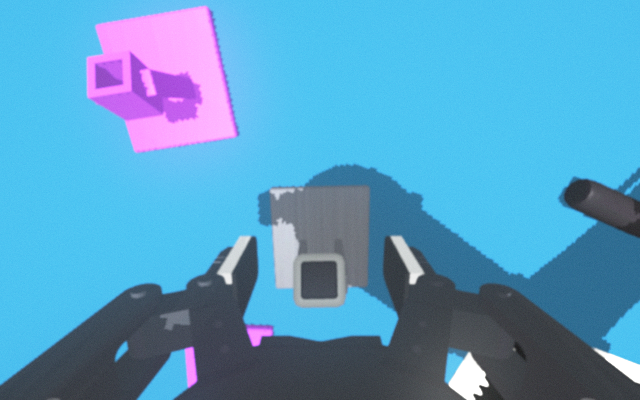

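Emit:
{"fn": "arm_command", "kwargs": {
  "motion": "0 0 0 0 0; 0 0 0 0 0; 0 0 0 0 0; 0 0 0 0 0; 0 0 0 0 0",
  "newtons": 25
}}

```text
clock: 12.22
eef_pos: [0.442, -0.3402, 0.1131]
eef_rot: [3.139, 0.002, 1.904]
ft_force: [-0.0, 1.5, 3.5]
gripper_width: 0.0177
```

Emit:
{"fn": "arm_command", "kwargs": {
  "motion": "0 0 0 0 0; 0 0 0 0 0; -0.0018 -0.0006 0.004 0 0; -0.0018 -0.0006 0.004 0 0; -0.0018 -0.0006 0.004 0 0"
}}

```text
clock: 12.63
eef_pos: [0.4359, -0.3416, 0.1234]
eef_rot: [3.141, -0.0, 1.904]
ft_force: [2.2, 1.3, -1.3]
gripper_width: 0.0176
```

Emit:
{"fn": "arm_command", "kwargs": {
  "motion": "-0.0028 -0.001 0.0058 0 0; -0.0028 -0.001 0.0058 0 0; -0.0028 -0.001 0.0058 0 0; -0.0028 -0.001 0.0058 0 0; -0.0028 -0.001 0.0058 0 0"
}}

```text
clock: 13.05
eef_pos: [0.421, -0.347, 0.1527]
eef_rot: [-3.141, -0.0, 1.903]
ft_force: [-0.1, -0.5, -1.1]
gripper_width: 0.0174
```

Emit:
{"fn": "arm_command", "kwargs": {
  "motion": "-0.0028 -0.001 0.0058 0 0; -0.0028 -0.001 0.0058 0 0; -0.0028 -0.001 0.0058 0 0; -0.0028 -0.001 0.0058 0 0; -0.0028 -0.001 0.0058 0 0"
}}

```text
clock: 13.47
eef_pos: [0.4074, -0.3518, 0.1817]
eef_rot: [-3.142, -0.0, 1.904]
ft_force: [-0.4, -0.8, -1.0]
gripper_width: 0.0181
```

```bash
python3 - <<'E'
from h import *
s=bot.get_state();print(s['clock'],s['eef_pos'],s['eef_rot'],s['ft_force'],s['gripper_width'])
g=s['eef_pos']+np.array([0,0,.019]);
ims=[]
for n,(x,y) in (('scene',(175,110)),('side',(340,100))):
    snap(n,n+'9.png')
    ims.append(cv2.resize(cv2.imread(f'pics/{n}9.png')[y:y+100,x:x+100],(400,400),interpolation=cv2.INTER_CUBIC))
    print(n,'grip px',proj(n,[g]))
    for l in('pen_tip','pen'):
        for q in spotter.place_of(n,l)[:2]:print(l,np.array(q['centre']),q['p'])
cv2.imwrite('pics/v9.png',np.hstack(ims))
E
```

```text
13.4667 [ 0.4074 -0.3518  0.1817] [-3.1415 -0.0001  1.9036] [-0.4442 -0.794  -0.9961] 0.01813236710393064
scene grip px [[212.2706 129.3944]]
pen [ 0.467 -0.328  0.093] 0.57
side grip px [[402.3274 137.7994]]
pen [ 0.4693 -0.3324  0.0967] 0.48
```

View pics/v9.png

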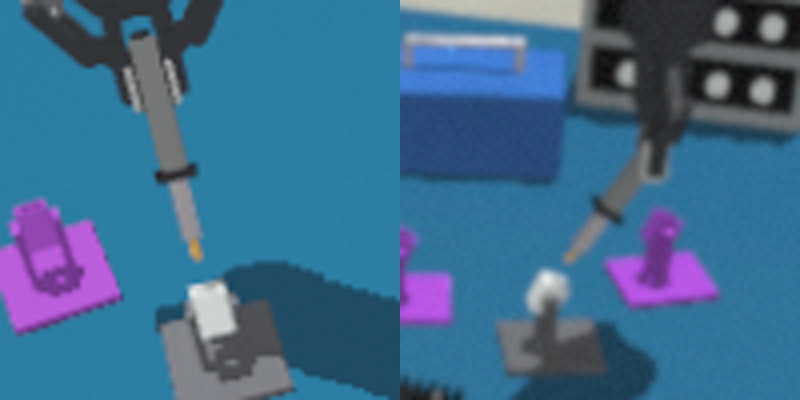

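Emit:
{"fn": "arm_command", "kwargs": {
  "motion": "-0.0113 -0.004 0 0 0; 0 0 -0.016 0 0; 0 0 -0.015 0 0; 0 0 -0.015 0 0; 0 0 0 0 0"
}}

```text
clock: 14.18
eef_pos: [0.3947, -0.3547, 0.1313]
eef_rot: [-3.138, -0.005, 1.903]
ft_force: [-0.8, 0.7, -1.2]
gripper_width: 0.0177
```

Emit:
{"fn": "arm_command", "kwargs": {
  "motion": "0.0066 0.0023 0 0 0; 0.0066 0.0023 0 0 0; 0.0066 0.0023 0 0 0; 0.0066 0.0023 0 0 0; 0.0066 0.0023 0 0 0"
}}

```text
clock: 14.6
eef_pos: [0.4299, -0.3442, 0.1357]
eef_rot: [-3.141, 0.0, 1.904]
ft_force: [-3.5, -2.4, -0.8]
gripper_width: 0.0175
```

Emit:
{"fn": "arm_command", "kwargs": {
  "motion": "0.0066 0.0023 0 0 0; 0.0066 0.0023 0 0 0; 0.0066 0.0023 0 0 0; 0.0066 0.0023 0 0 0; 0 0 0 0 0"
}}

```text
clock: 15.02
eef_pos: [0.4572, -0.3345, 0.1351]
eef_rot: [3.141, 0.0, 1.904]
ft_force: [-1.5, -0.4, -0.2]
gripper_width: 0.0173
```

```bash
cat > look.py <<'E'
from pen import *
import sys
s=bot.get_state();print(s['clock'],s['eef_pos'],s['eef_rot'],s['ft_force'],s['gripper_width'])
g=s['eef_pos']+np.array([0,0,.019]);ims=[]
for n in('scene','side'):
    snap(n,n+sys.argv[1]+'.png');x,y=np.maximum(proj(n,[g])[0]-50,0).astype(int)
    y=min(y+20,300);ims.append(cv2.resize(cv2.imread(f'pics/{n}{sys.argv[1]}.png')[y:y+100,x:x+100],(400,400),interpolation=cv2.INTER_CUBIC))
    print(n,'origin',x,y,'upright pen px tip/grip:',proj(n,[g-[0,0,.128],g]).ravel())
    for l in('pen','pen_tip'):
        for q in spotter.place_of(n,l)[:2]:
            c=np.array(q['centre'])
            if np.linalg.norm((c-g)[:2])<.12: d=g-c;print(l,c,round(q['p'],2),'len',np.linalg.norm(d),'slope',d[:2]/d[2])
cv2.imwrite(f'pics/v{sys.argv[1]}.png',np.hstack(ims))
E
python3 look.py 10
```

```text
15.0167 [ 0.4572 -0.3345  0.1351] [3.1411 0.0001 1.9044] [-1.521  -0.4306 -0.2331] 0.017301297546278474
scene origin 168 125 upright pen px tip/grip: [227.7104 189.0126 218.6809 155.5927]
pen [ 0.4646 -0.3324  0.0265] 0.59 len 0.12783586214333664 slope [-0.0581 -0.0166]
pen_tip [ 0.4641 -0.333   0.0311] 0.68 len 0.1232066279835662 slope [-0.0562 -0.0124]
side origin 335 120 upright pen px tip/grip: [382.8221 180.922  385.7341 150.1833]
pen [ 0.4658 -0.3317  0.0312] 0.46 len 0.12323677788337084 slope [-0.07  -0.023]
pen [ 0.4776 -0.3262 -0.0008] 0.31 len 0.15646337076290004 slope [-0.1317 -0.0537]
```

View pics/v10.png

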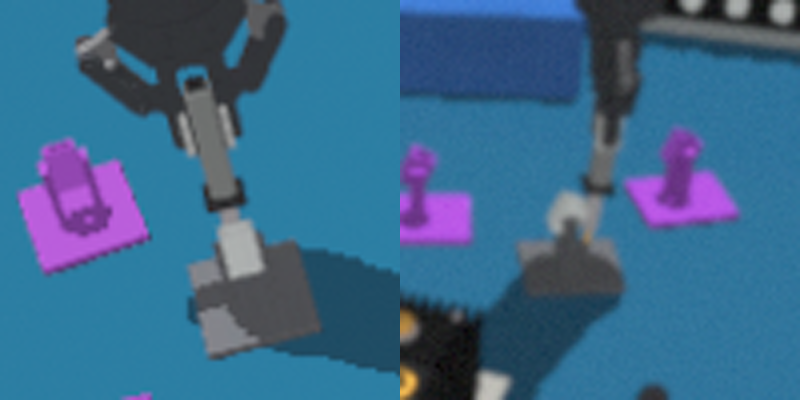

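Emit:
{"fn": "arm_command", "kwargs": {
  "motion": "0.0026 0.0009 0 0 0; 0.0026 0.0009 0 0 0; 0 0 0 0 0; 0 0 0 0 0; 0 0 0 0 0"
}}

```text
clock: 15.73
eef_pos: [0.4608, -0.3334, 0.1353]
eef_rot: [-3.141, 0.0, 1.903]
ft_force: [-3.4, -0.8, 0.9]
gripper_width: 0.0175
```

```bash
python3 look.py 11
```

```text
15.7333 [ 0.4608 -0.3334  0.1353] [-3.1409  0.      1.9035] [-3.3727 -0.8246  0.9001] 0.01751390794806943
scene origin 168 126 upright pen px tip/grip: [227.8741 189.9055 218.8334 156.4829]
pen [ 0.4599 -0.3284  0.0305] 0.72 len 0.12388188970616237 slope [ 0.0073 -0.0403]
side origin 334 120 upright pen px tip/grip: [381.7877 180.8903 384.6432 150.1477]
pen [ 0.464  -0.3325  0.0289] 0.63 len 0.1254221924700275 slope [-0.0255 -0.007 ]
```

Emit:
{"fn": "arm_command", "kwargs": {
  "motion": "0.001 0.0003 0 0 0; 0 0 0 0 0; -0.0190 -0.0066 0.005 0 0; 0 0 0.03 0 0; 0 0 0.03 0 0"
}}

```text
clock: 16.45
eef_pos: [0.4428, -0.3387, 0.1988]
eef_rot: [-3.141, -0.003, 1.904]
ft_force: [0.8, -1.0, -0.3]
gripper_width: 0.0182
```

Emit:
{"fn": "arm_command", "kwargs": {
  "motion": "0 0 0.04 0 0; 0 0 0.035 0 0; 0 0 0 0 0; 0 0 0 0 0; 0 0 0 0 0",
  "newtons": 50
}}

```text
clock: 16.87
eef_pos: [0.444, -0.3388, 0.2744]
eef_rot: [3.14, -0.001, 1.904]
ft_force: [0.1, 1.1, -1.0]
gripper_width: 0.0171
```

```bash
python3 look.py 12; python3 - <<'E'
from h import *
capture('wrist')
for l in('pen_tip','pen'):
    for q in spotter.place_of('wrist',l)[:2]:print(l,np.array(q['centre']),q['p'])
E
```

```text
16.8667 [ 0.444  -0.3388  0.2744] [ 3.1399 -0.0009  1.9044] [ 0.1131  1.0695 -0.9795] 0.01710269030776763
scene origin 156 78 upright pen px tip/grip: [217.1685 148.9533 206.3772 108.1907]
pen [ 0.4441 -0.3356  0.1692] 0.86 len 0.12421706681632057 slope [-0.001  -0.0259]
side origin 343 82 upright pen px tip/grip: [390.0362 147.2656 393.5196 112.6548]
pen [ 0.4444 -0.3384  0.1676] 0.51 len 0.12577681021011236 slope [-0.0033 -0.0033]
pen_tip [ 0.4422 -0.3402  0.1719] 0.71 len 0.12149640269845423 slope [0.0147 0.0114]
pen_tip [ 0.4749 -0.3258  0.0026] 0.63 len 0.2927040720195703 slope [-0.1063 -0.0448]
pen [ 0.4437 -0.3362  0.172 ] 0.76
```

View pics/v12.png

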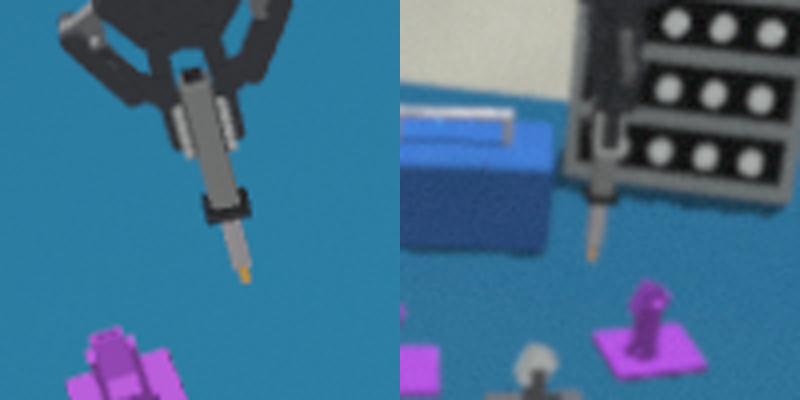

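Emit:
{"fn": "arm_command", "kwargs": {
  "motion": "0.0123 0.0263 0 -0.039 0; 0.0123 0.0263 0 -0.039 0; 0.0123 0.0263 0 -0.039 0; 0.0123 0.0263 0 -0.039 0; 0.0123 0.0263 0 -0.039 0"
}}

```text
clock: 17.73
eef_pos: [0.5049, -0.2068, 0.2753]
eef_rot: [3.141, -0.0, 1.706]
ft_force: [0.8, -0.6, -1.0]
gripper_width: 0.0173
```

Emit:
{"fn": "arm_command", "kwargs": {
  "motion": "0.0123 0.0263 0 -0.039 0; 0.0123 0.0263 0 -0.039 0; 0.0123 0.0263 0 -0.039 0; 0.0123 0.0263 0 -0.039 0; 0.0123 0.0263 0 -0.039 0"
}}

```text
clock: 18.15
eef_pos: [0.5665, -0.0751, 0.2752]
eef_rot: [3.141, -0.0, 1.512]
ft_force: [0.1, -1.5, 0.2]
gripper_width: 0.0172
```

Emit:
{"fn": "arm_command", "kwargs": {
  "motion": "0 0 -0.01 0 0; 0 0 -0.01 0 0; 0 0 -0.01 0 0; 0 0 0 0 0; 0 0 0 0 0"
}}

```text
clock: 18.57
eef_pos: [0.5654, -0.0774, 0.2444]
eef_rot: [-3.14, 0.0, 1.513]
ft_force: [-0.2, -0.1, -0.6]
gripper_width: 0.017
```

```bash
cat > chk.py <<'E'
from h import *
s=bot.get_state();print(s['clock'],s['eef_pos'],s['eef_rot'],s['ft_force'],s['gripper_width'])
E_=s['eef_pos']
for n in('scene','side','wrist'):
    capture(n)
    for l in('contact','terminal','pen_tip','pen','guard_bar','guard_hinge'):
        for q in spotter.place_of(n,l)[:2]:
            c=np.array(q['centre'])
            if np.linalg.norm((c-E_)[:2])<.07:print(n,l,c,round(q['p'],2),'rel TCP',c-E_)
E
python3 chk.py
```

```text
18.5667 [ 0.5654 -0.0774  0.2444] [-3.1402  0.0004  1.5126] [-0.1628 -0.1019 -0.6423] 0.01701936782826763
scene contact [ 0.5669 -0.0772  0.1062] 0.46 rel TCP [ 0.0015  0.0002 -0.1382]
scene terminal [ 0.567  -0.0748  0.0927] 0.42 rel TCP [ 0.0016  0.0026 -0.1517]
scene pen [ 0.5657 -0.0784  0.1383] 0.7 rel TCP [ 0.0003 -0.001  -0.1061]
scene guard_bar [ 0.6137 -0.081   0.1856] 0.51 rel TCP [ 0.0483 -0.0036 -0.0588]
scene guard_hinge [ 0.6158 -0.0801  0.1094] 0.62 rel TCP [ 0.0504 -0.0027 -0.135 ]
side contact [ 0.5667 -0.0735  0.0998] 0.5 rel TCP [ 0.0013  0.0039 -0.1446]
side contact [ 0.5986 -0.0287  0.0024] 0.28 rel TCP [ 0.0332  0.0487 -0.242 ]
side terminal [ 0.5687 -0.08    0.0828] 0.52 rel TCP [ 0.0033 -0.0026 -0.1616]
side pen [ 0.5683 -0.077   0.1428] 0.68 rel TCP [ 0.0029  0.0004 -0.1016]
side guard_bar [ 0.5688 -0.0759  0.0866] 0.58 rel TCP [ 0.0034  0.0015 -0.1578]
side guard_bar [ 0.6184 -0.0824  0.1911] 0.56 rel TCP [ 0.053  -0.005  -0.0533]
side guard_hinge [ 0.6175 -0.0745  0.1086] 0.95 rel TCP [ 0.0521  0.0029 -0.1358]
wrist contact [ 0.5678 -0.08    0.1024] 0.92 rel TCP [ 0.0024 -0.0026 -0.142 ]
wrist terminal [ 0.5689 -0.0783  0.0928] 0.8 rel TCP [ 0.0035 -0.0009 -0.1516]
wrist pen [ 0.5655 -0.0776  0.1442] 0.81 rel TCP [ 0.0001 -0.0002 -0.1002]
```

Emit:
{"fn": "arm_command", "kwargs": {
  "motion": "0 0 -0.01 0 0; 0 0 -0.01 0 0; 0 0 -0.01 0 0; 0 0 0 0 0; 0 0 0 0 0"
}}

```text
clock: 20.03
eef_pos: [0.5655, -0.0766, 0.2138]
eef_rot: [-3.139, 0.0, 1.514]
ft_force: [-0.3, -0.5, -0.8]
gripper_width: 0.0176
```

Emit:
{"fn": "arm_command", "kwargs": {
  "motion": "0 0 0 0 0; 0 0 0 0 0; 0 0 0 0 0; 0 0 0 0 0; 0 0 0 0 0"
}}

```text
clock: 20.45
eef_pos: [0.5662, -0.0765, 0.2155]
eef_rot: [3.141, -0.0, 1.514]
ft_force: [0.3, -0.7, -1.0]
gripper_width: 0.0174
```

```bash
python3 - <<'E'
from h import *
s=bot.get_state();print(s['clock'],s['eef_pos'],s['eef_rot'],s['ft_force']);T=s['eef_pos'];ims=[]
for n in('scene','side','wrist'):
    snap(n,n+'13.png');P=[[.567,-.0765,.102],T-[0,0,.104]];p=proj(n,P);print(n,p.ravel())
    h=[25,25,50][len(ims)];x,y=(p[0]-h).astype(int);y-= 8 if h==25 else 0;print('origin',x,y,'scale',266/(2*h))
    ims.append(cv2.resize(cv2.imread(f'pics/{n}13.png')[y:y+2*h,x:x+2*h],(266,266),interpolation=cv2.INTER_CUBIC))
cv2.imwrite('pics/v13.png',np.hstack(ims))
E
python3 chk.py | grep -v guard
```

```text
20.45 [ 0.5662 -0.0765  0.2155] [ 3.1411 -0.0002  1.5136] [ 0.305  -0.7333 -0.9706]
scene [317.0089 201.2732 316.9763 198.5146]
origin 292 168 scale 5.32
side [334.2637 199.3883 334.5318 196.9811]
origin 309 166 scale 5.32
wrist [320.5194 191.4541 320.5086 193.5507]
origin 270 141 scale 2.66
20.6 [ 0.5661 -0.0765  0.2153] [ 3.1415 -0.0001  1.5136] [-0.1543  0.3854 -0.93  ] 0.017349255460664934
scene contact [ 0.572  -0.0755  0.104 ] 0.51 rel TCP [ 0.0059  0.001  -0.1113]
scene terminal [ 0.5652 -0.0748  0.0894] 0.56 rel TCP [-0.0009  0.0017 -0.1259]
scene pen [ 0.5677 -0.0769  0.1094] 0.66 rel TCP [ 0.0016 -0.0004 -0.1059]
side terminal [ 0.5675 -0.0785  0.0866] 0.53 rel TCP [ 0.0014 -0.002  -0.1287]
side pen [ 0.5663 -0.0765  0.1122] 0.62 rel TCP [ 0.0002  0.     -0.1031]
wrist contact [ 0.5661 -0.0795  0.1057] 0.66 rel TCP [-0.     -0.003  -0.1096]
wrist terminal [ 0.5678 -0.0787  0.0923] 0.83 rel TCP [ 0.0017 -0.0022 -0.123 ]
wrist pen [ 0.5703 -0.0761  0.1131] 0.62 rel TCP [ 0.0042  0.0004 -0.1022]
```

View pics/v13.png

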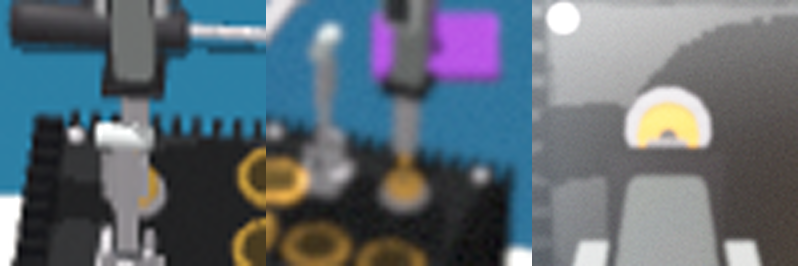

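Emit:
{"fn": "arm_command", "kwargs": {
  "motion": "0 0 -0.003 0 0; 0 0 -0.003 0 0; 0 0 -0.001 0 0; 0 0 0 0 0; 0 0 0 0 0"
}}

```text
clock: 22.07
eef_pos: [0.566, -0.0765, 0.208]
eef_rot: [-3.141, 0.0, 1.514]
ft_force: [0.5, -0.1, 0.2]
gripper_width: 0.0168
```

Emit:
{"fn": "arm_command", "kwargs": {
  "motion": "0 0 -0.0005 0 0; 0 0 -0.0005 0 0; 0 0 0 0 0; 0 0 0 0 0; 0 0 0 0 0"
}}

```text
clock: 22.48
eef_pos: [0.5661, -0.0765, 0.2072]
eef_rot: [3.141, -0.0, 1.514]
ft_force: [-0.0, -0.1, -0.9]
gripper_width: 0.0172
```

Emit:
{"fn": "arm_command", "kwargs": {
  "motion": "0 0 -0.0005 0 0; 0 0 -0.0005 0 0; 0 0 0 0 0; 0 0 0 0 0; 0 0 0 0 0"
}}

```text
clock: 22.9
eef_pos: [0.5661, -0.0765, 0.2063]
eef_rot: [3.141, -0.0, 1.514]
ft_force: [0.9, 0.5, 0.5]
gripper_width: 0.0175
```

Emit:
{"fn": "arm_command", "kwargs": {
  "motion": "0 0 -0.0005 0 0; 0 0 -0.0005 0 0; 0 0 0 0 0; 0 0 0 0 0; 0 0 0 0 0"
}}

```text
clock: 23.32
eef_pos: [0.5661, -0.0765, 0.2052]
eef_rot: [3.142, -0.0, 1.514]
ft_force: [0.4, -1.5, 0.8]
gripper_width: 0.0172
```

Emit:
{"fn": "arm_command", "kwargs": {
  "motion": "0 0 -0.0005 0 0; 0 0 -0.0005 0 0; 0 0 0 0 0; 0 0 0 0 0; 0 0 0 0 0"
}}

```text
clock: 23.73
eef_pos: [0.5661, -0.0765, 0.2042]
eef_rot: [3.142, -0.0, 1.514]
ft_force: [0.5, -0.3, 0.3]
gripper_width: 0.0175
```

```bash
cat > avg.py <<'E'
from h import *
F=[];Z=[]
for i in range(9):
    capture('side');s=bot.get_state();F.append(s['ft_force']);Z.append(s['eef_pos'])
print(s['clock'],np.mean(F,0),np.std(F,0)/3,np.mean(Z,0))
E
python3 avg.py
```

```text
24.1833 [0.3932 0.0444 0.7013] [0.1886 0.1699 0.1629] [ 0.5661 -0.0765  0.2042]
```

Emit:
{"fn": "arm_command", "kwargs": {
  "motion": "0 0 -0.0005 0 0; 0 0 -0.0005 0 0; 0 0 -0.0005 0 0; 0 0 -0.0005 0 0; 0 0 0 0 0"
}}

```text
clock: 24.6
eef_pos: [0.5661, -0.0765, 0.2021]
eef_rot: [3.142, -0.0, 1.514]
ft_force: [-0.3, -0.7, 2.1]
gripper_width: 0.0173
```

```bash
python3 avg.py
```

```text
25.05 [0.4027 0.1316 1.2571] [0.2044 0.14   0.0507] [ 0.5661 -0.0765  0.2022]
```

Emit:
{"fn": "arm_command", "kwargs": {
  "motion": "0 0 -0.0004 0 0; 0 0 -0.0004 0 0; 0 0 0 0 0; 0 0 0 0 0; 0 0 0 0 0"
}}

```text
clock: 25.47
eef_pos: [0.5661, -0.0765, 0.2014]
eef_rot: [3.142, -0.0, 1.514]
ft_force: [1.0, -0.7, 1.9]
gripper_width: 0.0173
```

```bash
python3 avg.py; python3 chk.py; python3 - <<'E'
from h import *
# shank direction in the side picture: tip column against stud
im=capture('side');K=proj('side',[[.567,-.0765,.102],[.567,-.0765,.15]]);print(K.ravel())
E
```

```text
25.9167 [0.82   0.0311 1.5941] [0.2451 0.1677 0.1501] [ 0.5661 -0.0765  0.2014]
25.9167 [ 0.5661 -0.0765  0.2014] [ 3.1416 -0.0001  1.5136] [1.7926 0.9116 1.8225] 0.01760924881846717
scene contact [ 0.5664 -0.0765  0.1072] 0.41 rel TCP [ 0.0003 -0.     -0.0942]
scene contact [ 0.6142 -0.0818  0.1843] 0.16 rel TCP [ 0.0481 -0.0053 -0.0171]
scene terminal [ 0.5645 -0.0763  0.0894] 0.56 rel TCP [-0.0016  0.0002 -0.112 ]
scene pen [ 0.5685 -0.0772  0.0959] 0.64 rel TCP [ 0.0024 -0.0007 -0.1055]
scene guard_bar [ 0.6167 -0.0823  0.1859] 0.76 rel TCP [ 0.0506 -0.0058 -0.0155]
scene guard_hinge [ 0.618  -0.081   0.1076] 0.67 rel TCP [ 0.0519 -0.0045 -0.0938]
side contact [ 0.5673 -0.0745  0.103 ] 0.45 rel TCP [ 0.0012  0.002  -0.0984]
side terminal [ 0.5652 -0.0764  0.0828] 0.39 rel TCP [-0.0009  0.0001 -0.1186]
side pen [ 0.5656 -0.0794  0.0962] 0.52 rel TCP [-0.0005 -0.0029 -0.1052]
side pen [ 0.5969 -0.0316  0.0002] 0.42 rel TCP [ 0.0308  0.0449 -0.2012]
side guard_bar [ 0.6154 -0.0787  0.1886] 0.64 rel TCP [ 0.0493 -0.0022 -0.0128]
wrist contact [ 0.5679 -0.0792  0.1044] 0.93 rel TCP [ 0.0018 -0.0027 -0.097 ]
wrist terminal [ 0.5692 -0.0764  0.096 ] 0.83 rel TCP [ 0.0031  0.0001 -0.1054]
wrist pen_tip [ 0.5674 -0.0779  0.0999] 0.37 rel TCP [ 0.0013 -0.0014 -0.1015]
wrist pen [ 0.5666 -0.0764  0.0973] 0.86 rel TCP [ 0.0005  0.0001 -0.1041]
wrist guard_bar [ 0.6193 -0.0744  0.1884] 0.91 rel TCP [ 0.0532  0.0021 -0.013 ]
[334.2637 199.3883 334.3704 186.7292]
```

```bash
python3 -c "
from station import finish_job;print(finish_job())"
```

```text
the job is handed in; nothing more can be done
None
```

The guard is up and the pen is being held upright on the middle of the earth terminal, tip pressed about half way in. I handed the job in at about 26 s on the robot clock, well under the 51 s limit.

**What I did**
- **Guard:** I pinched the bar and swung it up along its arc. The first lift stopped about 0.1 rad short of upright, so I re-gripped the bar and moved it 8 mm further.
- **Pen:** I drew it out along its lean. The tool can only point down, so I stood the pen upright in the pads by pushing its shank lightly (about 4 N) against the rim of the grey sleeve. I then gripped it with 50 N and carried it to the terminal.

**Last checks**

| Check | Result |
|---|---|
| Guard | Bar at x 0.615–0.619 m, hinge at about 0.617 m, so within about 0.05 rad of upright |
| Pen tip | Within about 2 mm of the terminal's centre by most estimates; one camera put it about 3 mm off |
| Pen upright | Within about 0.03 rad, measured before the press |
| Tip travel from spring force | About 2.4 N, which is 6.6 mm in; the previous reading plus the last 0.8 mm step gave 6.1 mm |
| Tip travel from the cameras | 5–6 mm in |

- **Travel estimate:** the force and camera figures differ by about 1 mm. The force readings carry about 0.15 N of noise and depend on the pen's estimated weight, so I take the travel as about 6 mm.
- **Not viewed:** I had used all 12 pictures, so the final press was checked only by these measurements.

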